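# Take the safety cap off the cleaner bottle

## Task

In the pantry, a blue cleaner bottle with a red push-and-turn safety cap is clamped in a stand on the counter, under an orange guard lever. Swing the guard lever up to upright or beyond and leave it up; then press the cap down against its spring, twist it counter-clockwise while pressed until it comes free, and lift it off. Finish still holding the cap in the gripper, still and level, straight above the bottle with about 10 cm of lift, without disturbing anything else on the counter.

Things in the scene. Friction and masses are not known exactly. Their poses are not given: they have to be found in the camera images.
- stand: Grey tray 120 x 230 mm, 12 mm thick, screwed to the counter, with a blue bottle clamped in it (78 mm square, flat top 83 mm up, then a round 52 mm step to 87 mm); neither can move. Origin: on the counter under the bottle's axis, z up; the guard post (22 mm square, head 168 mm up) stands 105 mm along +y. Position and yaw (up to 0.55 rad either way) vary.
- neck (a point): Point on the bottle's upright axis, 104 mm up, where the cap's lower rim sits. Neck lugs lock the cap: it presses 7 mm down on a spring (4 N at first, 13 N at the bottom, then a hard stop); hold at least 4.5 mm to turn it, counter-clockwise from above only. From 0.8 to 1.35 rad of turn (best 1.08) it lifts straight off; end stop at 1.45. The neck rises 12 mm above this point, its spring pad 19 mm.
- cap: Loose red round ribbed cap, 50 mm diameter, 32 mm tall, about 40 g, white mark on top. Origin: centre of its lower rim, z up; at the start it is at the neck point with its x axis along the stand's x within 0.05 rad. Unpressed it can be neither turned nor pulled off; pressed, it turns with little resistance.
- guard (a joint): Angle of the orange guard lever in rad: 0 = lying level over the cap, 1.57 = upright, 1.9 = end stop, leaning away from the bottle. Starts between 0 and 0.2. It has a friction hinge (about 1 N at the grip) and stays where it is left.
- guard_hinge (a point): Centre of the guard lever's hinge, 155 mm above the counter, 105 mm along the stand's +y from the bottle's axis. The hinge axis is level, along the stand's x.
- guard_grip (a point): Centre of the lever's upright grip tab (14 mm thick along the hinge axis, 16 mm wide, 34 mm above the bar), 24 mm above the bar's centre line, 120 mm out from the hinge along the bar. With the guard level it is 179 mm up, 15 mm past the bottle's axis along the stand's -y. Bar 10 mm wide, 9 mm thick, 128 mm long; a 36 mm black disc hangs 11.5 mm below its centre line, just above the cap.
- mug: White mug, 80 mm wide, 90 mm high; leave alone. Origin: centre of its underside.
- can: Green-banded can, 74 mm wide, 100 mm high; leave alone; it stands 135 to 165 mm from the bottle on the side away from the guard post. Origin: centre of its underside.
- jar: Amber glass jar, 70 mm wide, 110 mm high; leave alone; it stands 140 to 160 mm beyond the bottle. Origin: centre of its underside.
- oil: Green glass oil bottle, 60 mm wide, 180 mm high; leave alone. Origin: centre of its underside.
- tea: Cardboard carton 70 x 130 x 80 mm; leave alone. Origin: centre of its underside.
- bowl: Blue bowl, 140 mm wide, 60 mm high; leave alone. Origin: centre of its underside.
- spoon: Spoon lying on the counter on the robot's side of the stand; leave alone. Origin: on its underside.
There are look-alikes about, which are no part of the job. Leave any green or turquoise look-alike of the cap alone.

How it is judged:
By the outcome, as a careful person would: the job done as asked, in the order asked, and still so for the second after the job is handed in, while the arm keeps its last pose, push and grip.
It also fails if it takes over 48 s, if anything falls off the work surface, if the arm or the gripper's body presses on something with over 40 N, if the wrist force passes 120 N, or if a joint passes its speed limit or range.

## Robot

A 6-joint arm with a two-finger parallel gripper is mounted at the origin on the work surface. World frame = base frame: x ahead of the robot, y to its left, z up, the work surface at z = 0. Lengths are in m, angles in rad, forces in N, time in s.
With the tool pointing down it reaches from about 0.35 to 0.925 m from the base axis. Payload 6.4 kg.
Tool frame: the origin (TCP) lies at the very end of the fingers, on their centre line; the grasp point (between the pads) lies 19 mm behind it (manip.grasp_offset is the distance from the TCP to the grasp point, in m); z points along the fingers, y is the line along which they close (so a half turn about z gives the same grasp; the last joint's range is limited). The gripper opens to 85 mm and grips with 20 to 120 N. Pads are 22 mm wide; open, the fingers measure 114 mm over their backs; the gripper's body (76 mm by 85 mm) begins 54 mm behind the grasp point. The pads swing forward as they close: fully open they stand 13 mm farther back than shut.
Start: joints at [1.084, 0.245, 1.558, -0, 1.339, -0.174], TCP at [0.2, 0.618, 0.196] pointing down, gripper open.
Joint ranges: [-3.13, 3.13], [-1.02, 2.26], [0.13, 2.54], [-0.95, 4.09], [0.21, 2.88], [-2.74, 2.74]. Speed limits (rad/s): [2.57, 2.57, 3.14, 3.14, 3.14, 3.14].

## Interface

Orientations are given as a unit quaternion [w, x, y, z].
In Python, from plant import observe, imaging, manip gives the robot as it stands. The module is installed in compiled form; this text tells all that it offers.
- The arm moves only by the tool step_arm, never from a script. Its argument "motion" is a list of rows, each a list of 2 entries, a list of its own where there are three numbers: the shift along the tool's x, y, z in m, then the turn about the tool's z in degrees. In form: [[[tx, ty, tz], yaw], ...]. A call has 1 to 8 rows; each row is the pose to reach, as a shift and turn from the pose commanded when the call began, along the tool's axes at that moment; what a row does not reach only later rows make up. A row lasts 1/12 s, in which the tool goes at most 41.7 mm and 7.16 degrees, less where a joint would pass 70% of its speed; a pose out of reach is approached as far as the arm can. A call with a gripper value outside its range is refused whole. "jaw" is the opening in per cent of the stroke, from 0 (shut) to 100 (fully open), set as the call begins (left out, the last holds). The fingers move at their own pace and stop on an object; "squeeze" is the grip in N (left out, the last holds). Time passes only in rows, so rows that repeat a pose let the fingers close. It gives the time, the measured TCP pose, the force, the opening and the grip force at its end, in the units of the state.
- observe(): the state, without advancing time (a new reading comes with each control period).
- imaging.capture(name): name is "scene" or "side" or "wrist"; returns a dict with "frame" (384x512x3 uint8, blue, green, red), "vertical_fov" (degrees; the focal length in pixels is half the picture's height over the tangent of half this angle, whatever the lens; pixels are square), "cx", "cy" (the principal point, pixels), "D" ([k1, k2, p1, p2, k3] as OpenCV has them; the pictures are not rectified), "pose" (4x4, takes a point from camera to world coordinates); the wrist camera has in their place "mount" (4x4, takes a point from camera to tool coordinates, whose origin is the TCP and whose axes are the flange's). Camera axes: x right, y up, looking along -z (the intrinsics and any distortion apply to the point x, -y, -z); pixel columns grow to the right and rows downward; lengths in m; the calibration is good to about 2 mm. A picture is of the moment at which its call begins: read the wrist's pose just before it. There is no depth.
- manip.sign_off(): hands the job in; it is judged then, once.
The state is a dict: "time": time; "joint_pos": joint angles; "joint_vel": joint speeds; "joint_efforts": joint torques, N m; "ee_pos": TCP position; "tool_rot": TCP orientation; "force": force on the tool from outside, world axes, zero at the start; "ft_torque": the same for the moment, N m; "finger_gap": finger opening in m; "gripper_force": force on a finger pad.
Only numpy, scipy, OpenCV 4.12 (cv2) and the standard library are available. Lean on these libraries where they do the work, as an engineer would, in place of code of your own. Each camera call takes 0.05 s, during which the arm holds its last target. There are 200 camera calls.

## Working session

There is one attempt and no reset: what is moved stays moved. The work goes in short steps, Python scripts to look and compute and a tool call to move; the robot and the scene stay as the last step left them, time stands still between calls to the robot, and variables do not carry over. Pictures are saved under pics/ and viewed, at most 10 in all, crops included, and the job is handed in when it is done.

Besides the shell and the picture viewer there is one more tool, called as name(argument=value, ...), one argument or row to a line, values as JSON. step_arm: Moves the arm, as the interface text tells. Its arguments: {"type":"object","properties":{"motion":{"type":"array"},"jaw":{"type":"number"},"squeeze":{"type":"number"}},"required":["motion"]}

```bash
mkdir -p pics; cat > h.py <<'E'
import numpy as np, cv2
from plant import observe, imaging, manip
from scipy.spatial.transform import Rotation as R
def cap(n):
    s=observe(); c=imaging.capture(n)
    if 'pose' not in c:
        T=np.eye(4); w,x,y,z=s['tool_rot']; T[:3,:3]=R.from_quat([x,y,z,w]).as_matrix(); T[:3,3]=s['ee_pos']
        c['pose']=T@np.array(c['mount'])
    f=192/np.tan(np.radians(c['vertical_fov'])/2)
    c['K']=np.array([[f,0,c['cx']],[0,f,c['cy']],[0,0,1.]]); c['pose']=np.array(c['pose']); c['D']=np.array(c['D'],float)
    return c
def ray(c,uv):
    p=cv2.undistortPoints(np.array([[uv]],float),c['K'],c['D'])[0,0]
    d=c['pose'][:3,:3]@np.array([p[0],-p[1],-1]); return c['pose'][:3,3],d/np.linalg.norm(d)
def onz(c,uv,z):
    o,d=ray(c,uv); return o+d*(z-o[2])/d[2]
def tri(*rs):
    A=sum(np.eye(3)-np.outer(d,d) for o,d in rs); b=sum((np.eye(3)-np.outer(d,d))@o for o,d in rs)
    p=np.linalg.solve(A,b); return p,[np.linalg.norm(np.cross(p-o,d)) for o,d in rs]
def proj(c,P):
    q=c['pose'][:3,:3].T@(np.array(P)-c['pose'][:3,3]); q=q*[1,-1,-1]
    return cv2.projectPoints(q.reshape(1,3),np.zeros(3),np.zeros(3),c['K'],c['D'])[0].ravel()
def blobs(c,lo,hi,amin=30):
    h=cv2.cvtColor(c['frame'],cv2.COLOR_BGR2HSV); m=cv2.inRange(h,lo,hi)
    n,l,s,ce=cv2.connectedComponentsWithStats(m); return [(s[i].tolist(),ce[i].round(1).tolist()) for i in range(1,n) if s[i,4]>amin],l
E
python3 - <<'E'
from h import *
ims=[]
for n in ['scene','side','wrist']:
    c=cap(n); cv2.imwrite(f'pics/{n}0.png',c['frame']); ims.append(c['frame'])
    print(n,c['pose'].round(3).tolist(),c['K'][0,0].round(1))
    for nm,lo,hi in [('orange',(8,150,100),(22,255,255)),('red',(0,150,60),(6,255,255)),('red2',(172,150,60),(180,255,255)),('blue',(100,120,60),(125,255,255))]:
        print(nm,blobs(c,lo,hi)[0])
cv2.imwrite('pics/all0.png',np.hstack([cv2.resize(i,(400,300)) for i in ims[1:]]))
print(observe())
E
```

```text
scene [[0.471, -0.529, 0.706, 1.374], [0.882, 0.291, -0.371, -0.421], [-0.009, 0.797, 0.604, 0.842], [0.0, 0.0, 0.0, 1.0]] 402.8
orange [([374, 5, 31, 6, 118], [389.3, 7.5]), ([21, 37, 30, 13, 252], [35.2, 42.9]), ([219, 96, 16, 6, 37], [227.1, 99.2]), ([491, 142, 21, 11, 67], [500.6, 148.4]), ([282, 164, 32, 18, 145], [296.3, 172.9]), ([311, 209, 20, 13, 210], [320.4, 215.0]), ([33, 341, 47, 43, 524], [63.1, 374.3]), ([0, 363, 13, 21, 74], [2.9, 370.5])]
red [([215, 26, 17, 25, 374], [223.4, 38.5]), ([406, 102, 20, 25, 294], [415.1, 115.7]), ([127, 115, 20, 23, 277], [137.4, 126.9]), ([280, 183, 16, 14, 149], [286.9, 190.2]), ([465, 182, 45, 58, 1526], [486.3, 209.7]), ([282, 307, 68, 26, 502], [317.8, 324.3])]
red2 []
blue [([425, 30, 19, 27, 273], [434.6, 43.8]), ([110, 40, 22, 29, 391], [121.3, 55.0]), ([17, 138, 20, 25, 195], [26.6, 150.0]), ([272, 196, 30, 16, 191], [285.6, 203.1]), ([503, 207, 9, 12, 75], [507.7, 211.7]), ([503, 248, 9, 9, 57], [507.9, 252.4]), ([483, 279, 29, 41, 350], [500.4, 303.3]), ([466, 371, 44, 13, 407], [485.7, 378.1])]
side [[0.995, 0.051, -0.081, 0.
[... 1027 characters left out ...]
ray([ 1.08390047e+00,  2.45641255e-01,  1.55873497e+00, -2.07074815e-05,
        1.33870638e+00, -1.74127333e-01]), 'joint_vel': array([-4.49434358e-05, -1.40817307e-03, -4.76510020e-03, -2.21490065e-03,
        1.59445399e-04,  1.05799977e-03]), 'joint_efforts': array([-8.16263509e-04, -4.29990041e+01, -3.26549828e+01, -1.76384056e-04,
        3.54069402e-03,  1.29339338e-05]), 'ee_pos': array([0.19978944, 0.61802821, 0.19474091]), 'tool_rot': array([-2.32234919e-04,  1.55745215e-01,  9.87796980e-01, -7.07922337e-04]), 'force': array([-0.42932938, -0.00099131,  0.45150035]), 'ft_torque': array([ 0.01937621, -0.02711444, -0.04516824]), 'gripper_force': 0.0, 'finger_gap': 0.08512632033133814}
```

View pics/scene0.png

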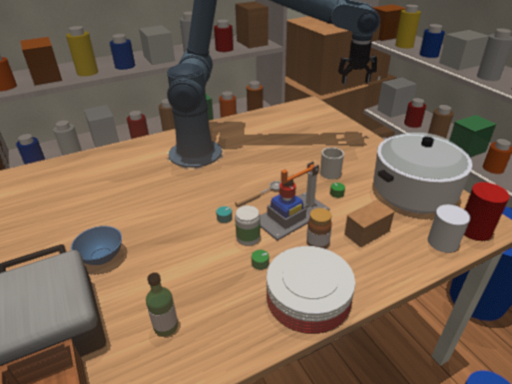

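View pics/all0.png

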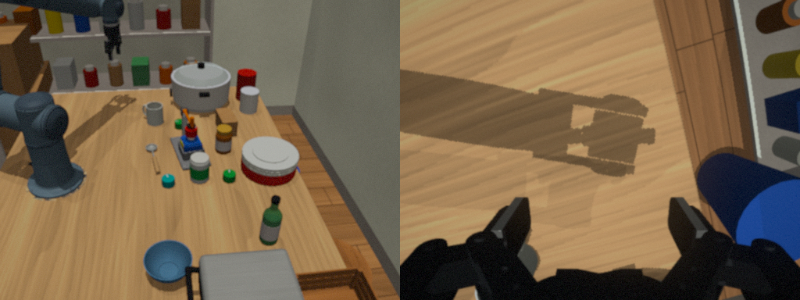

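The scene view shows the stand at about (288,205), with the red cap at (287,190), the orange lever from (284,178) to (318,168), and the post at (312,185). The look-alikes are turquoise at (224,214) and green at (260,259) and (338,190). The red cap on the blue bottle under the lever fits the description, and I'll confirm it in one enlarged crop.

```bash
python3 - <<'E'
from h import *
S=cap('scene');D=cap('side')
a=S['frame'][150:250,220:350];b=D['frame'][110:210,190:320]
cv2.imwrite('pics/crop1.png',np.vstack([cv2.resize(x,(390*1,300),interpolation=cv2.INTER_CUBIC) for x in (a,b)]))
print('cap',tri(ray(S,(286.9,190.2)),ray(D,(244.1,168.5))))
for z in (.12,): print(onz(S,(286.9,190.2),z),onz(D,(244.1,168.5),z))
E
```

```text
cap (array([0.53078524, 0.11189175, 0.11456957]), [np.float64(0.000972496490446969), np.float64(0.000972496490447048)])
[0.53827255 0.10684896 0.12      ] [0.52988187 0.10520813 0.12      ]
```

View pics/crop1.png

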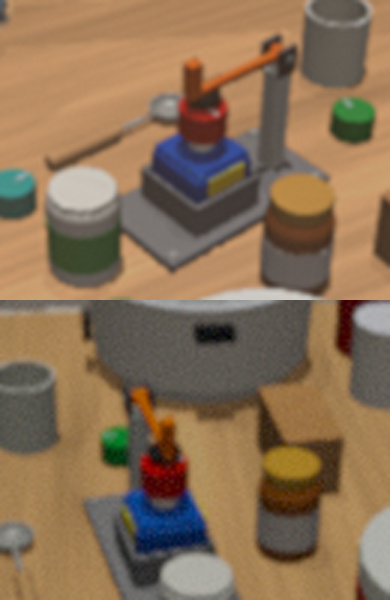

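Both views show the red cap on the blue bottle under the orange lever. The tab top is at scene (284,171) and side (246,152). The post head is at scene (314,168) and side (237,142). This is the right stand. Next I'll estimate its yaw and move the wrist camera overhead.

```bash
python3 - <<'E'
from h import *
S=cap('scene');D=cap('side')
for n,a,b in [('tab',(284,171),(245.7,151.7)),('head',(314,168),(236.7,142)),('can',(247.5,213),(255.5,198.5)),]:
    print(n,tri(ray(S,a),ray(D,b)))
c=cap('wrist'); print(np.array(c['mount']).round(4).tolist())
P,_=tri(ray(S,(284,171)),ray(D,(245.7,151.7)))
s=observe(); w,x,y,z=s['tool_rot']; Rm=R.from_quat([x,y,z,w]).as_matrix()
print('delta to above neck in tool',Rm.T@(np.array([.533,.107,.33])-s['ee_pos']),s['ee_pos'])
E
```

```text
tab (array([0.53340438, 0.0967562 , 0.18748978]), [np.float64(0.0022376209484210666), np.float64(0.0022376209484211186)])
head (array([0.51494537, 0.21848112, 0.15099324]), [np.float64(0.000667222972783729), np.float64(0.0006672229727834639)])
can (array([ 0.55294999, -0.03323485,  0.10132083]), [np.float64(0.003907860036071629), np.float64(0.003907860036071535)])
[[-0.0, 0.9573, 0.289, 0.0744], [1.0, -0.0001, 0.0003, -0.0013], [0.0004, 0.289, -0.9573, -0.1794], [0.0, 0.0, 0.0, 1.0]]
delta to above neck in tool [-0.47421539 -0.38413886 -0.13447166] [0.19998652 0.61839664 0.19545994]
```

step_arm(
  motion=[
    [[0, 0, -0.04], 0],
    [[-0.02, -0.016, -0.075], 7],
    [[-0.05, -0.04, -0.1], 14],
    [[-0.08, -0.065, -0.12], 21],
    [[-0.11, -0.09, -0.135], 28],
    [[-0.14, -0.115, -0.135], 35],
    [[-0.17, -0.14, -0.135], 42],
    [[-0.2, -0.165, -0.135], 49],
  ],
)

```text
time: 1.07
ee_pos: [0.3403, 0.3984, 0.3315]
tool_rot: [0.0, 0.554, 0.833, 0.001]
force: [0.9, -0.4, 0.2]
finger_gap: 0.0853
gripper_force: 0.0
```

```bash
python3 - <<'E'
from h import *
s=observe(); w,x,y,z=s['tool_rot']; Rm=R.from_quat([x,y,z,w]).as_matrix()
print(s['joint_pos'].round(3),s['ee_pos'],Rm.round(3).tolist(),Rm.T@(np.array([.53,.12,.33])-s['ee_pos']), np.degrees(np.arctan2(Rm[1,0],Rm[0,0])))
E
```

```text
[ 0.647 -0.137  1.711 -0.     1.566  0.25 ] [0.34025506 0.39842816 0.33151414] [[-0.387, 0.922, 0.002], [0.922, 0.387, 0.001], [0.0, 0.002, -1.0]] [-0.33016528  0.06720377  0.00148838] 112.76827244018035
```

step_arm(
  motion=[
    [[-0.04, 0.008, 0], 3],
    [[-0.08, 0.016, 0], 6],
    [[-0.12, 0.024, 0], 9],
    [[-0.16, 0.033, 0], 12],
    [[-0.2, 0.041, 0], 14],
    [[-0.24, 0.049, 0], 14],
    [[-0.28, 0.057, 0], 14],
    [[-0.32, 0.065, 0], 14],
  ],
)

```text
time: 1.73
ee_pos: [0.5256, 0.1291, 0.3309]
tool_rot: [0.0, 0.649, 0.761, 0.0]
force: [1.1, 1.0, 0.4]
finger_gap: 0.0854
gripper_force: 0.0
```

step_arm(
  motion=[
    [[-0.003, 0, 0], 0],
    [[-0.003, 0, 0], 0],
  ],
)

```text
time: 1.9
ee_pos: [0.526, 0.1261, 0.3302]
tool_rot: [-0.0, 0.65, 0.76, -0.0]
force: [-0.6, -0.3, 0.2]
finger_gap: 0.0854
gripper_force: 0.0
```

```bash
python3 - <<'E'
from h import *
s=observe();print(s['ee_pos'],s['tool_rot'])
c=cap('wrist'); cv2.imwrite('pics/w1.png',cv2.resize(c['frame'],(800,600)))
for nm,lo,hi in [('orange',(8,150,80),(22,255,255)),('red',(0,150,60),(6,255,255)),('blue',(105,120,60),(125,255,255))]:
    print(nm,blobs(c,lo,hi)[0])
E
```

```text
[0.52597123 0.12608981 0.33024524] [-3.09575469e-04  6.50417154e-01  7.59577097e-01 -2.51603879e-04]
orange [([248, 87, 15, 107, 931], [256.4, 135.9]), ([333, 145, 51, 49, 1808], [358.6, 170.1]), ([253, 200, 11, 14, 148], [258.1, 206.3])]
red [([239, 161, 15, 37, 192], [245.2, 175.5]), ([262, 161, 15, 37, 178], [269.5, 174.6]), ([350, 192, 85, 60, 885], [380.5, 214.6])]
blue [([231, 145, 21, 52, 529], [239.5, 163.4]), ([263, 145, 21, 51, 505], [274.7, 162.2])]
```

View pics/w1.png

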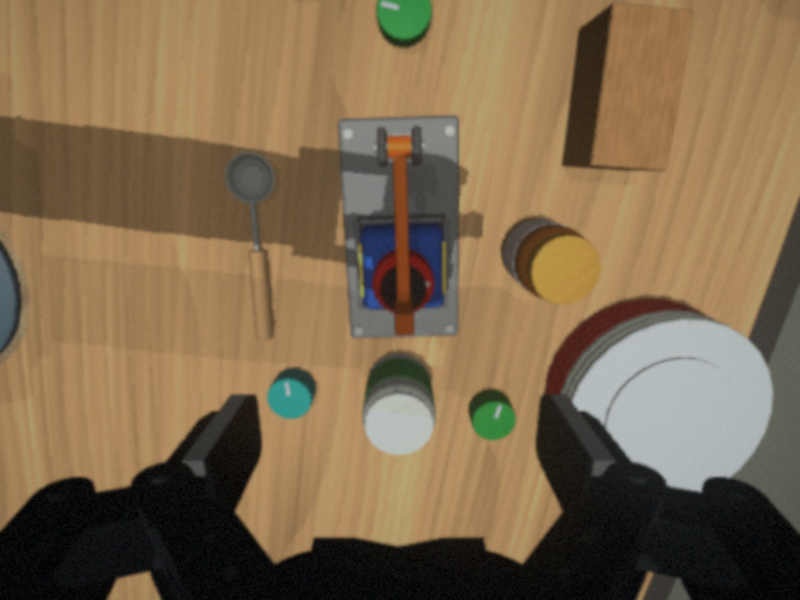

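The wrist view (800×600) shows the tray corners at (340,119), (459,117), (352,337) and (458,335). The hinge is at (400,146), the cap centre near (403,281), and the tab at (404,305–333).

```bash
python3 - <<'E'
from h import *
c=cap('wrist'); k=1.5625
g=lambda p,z: onz(c,(np.array(p)+.5)/k-.5,z)
ang=lambda a,b: np.degrees(np.arctan2(*(b-a)[[1,0]]))
TL,TR,BL,BR=[g(p,.012) for p in [(340,119),(459,117),(352,337),(458,335)]]
print('tray',TL,TR,BL,BR,np.linalg.norm(TL-TR),np.linalg.norm(TL-BL),'yaw y-edges',ang(BL,TL)-90,ang(BR,TR)-90,'x',ang(TL,TR),ang(BL,BR))
# cap from red edges: top-most level ring
h=cv2.cvtColor(c['frame'],cv2.COLOR_BGR2HSV); 
m=(cv2.inRange(h,(0,150,60),(6,255,255))); m[:,300:]=0; m[:150]=0
ys,xs=np.nonzero(m)
pts=np.stack([xs,ys],1); hull=cv2.convexHull(pts.astype(np.int32)); (e,ax,an)=cv2.fitEllipse(hull); print(e,ax)
for z in(.12,.136): print('cap',onz(c,e,z))
hg=g((400,146),.16); print('hinge',hg)
tb=g((404,307),.193); print('tab top',tb, g((404,319),.179), 'bar ang',ang(g((403,290),.16),g((401,165),.16))-90)
S=cap('scene');D=cap('side'); rw=ray(c,(np.array((404,313))+.5)/k-.5)
print(tri(rw,ray(S,(284,171)),ray(D,(245.7,151.7))))
E
```

```text
tray [0.44824084 0.23826923 0.012     ] [0.56343167 0.25834222 0.012     ] [0.48943575 0.01482231 0.012     ] [0.60542392 0.03557966 0.012     ] 0.11692669218723674 0.22721255774433113 yaw y-edges 10.445816306242051 10.67536907799672 x 9.885025947927296 10.146298101593196
(257.8456726074219, 180.35528564453125) (36.67441940307617, 42.122196197509766)
cap [0.53077828 0.11017552 0.12      ]
cap [0.53005041 0.11383325 0.136     ]
hinge [0.51126561 0.21540595 0.16      ]
tab top [0.53084534 0.10946435 0.193     ] [0.53308612 0.09649418 0.179     ] bar ang 10.020889552398444
(array([0.53211534, 0.10055918, 0.18494371]), [np.float64(0.0021276315062969745), np.float64(0.0032353413331407473), np.float64(0.0029894099732188867)])
```

```bash
cat >> h.py <<'E'
psi=np.radians(10.2); N=np.array([.5303,.1118,0]); X=np.array([np.cos(psi),np.sin(psi),0]); Y=np.array([-np.sin(psi),np.cos(psi),0]); Z=np.array([0,0,1.])
def lev(t,a,u): # along bar, up from bar
    return N+.105*Y+.155*Z+(a*np.cos(t)-u*np.sin(t))*(-Y)+(a*np.sin(t)+u*np.cos(t))*Z
def tool():
    s=observe(); w,x,y,z=s['tool_rot']; Rm=R.from_quat([x,y,z,w]).as_matrix(); return s,np.array(s['ee_pos']),Rm
E
python3 - <<'E'
from h import *
cs={n:cap(n) for n in('scene','side','wrist')}
for n,c in cs.items():
    m=cv2.inRange(cv2.cvtColor(c['frame'],cv2.COLOR_BGR2HSV),(5,140,60),(22,255,255))
    b=[s for s,ce in blobs(c,(5,140,60),(22,255,255),20)[0]]
    print(n,[x for x in b if 220<x[0]<320 and 80<x[1]<215])
    for t in(0,.1,.2): print(t,'tabtop',proj(c,lev(t,.12,.0385)).round(1),'tab outer bottom',proj(c,lev(t,.128,-.0045)).round(1),'hinge',proj(c,lev(t,0,0)).round(1))
s,p,Rm=tool()
for t in(0,.1): print('to grip', Rm.T@(lev(t,.12,.024)-p), np.degrees(np.arctan2(Rm[1,0],Rm[0,0])))
E
```

```text
scene [[248, 92, 14, 18, 216], [281, 164, 34, 23, 212], [279, 183, 17, 15, 103], [290, 205, 11, 10, 48], [309, 209, 22, 22, 375]]
0 tabtop [283.8 169.9] tab outer bottom [281.4 182.9] hinge [312.6 166.9]
0.1 tabtop [285.1 166. ] tab outer bottom [281.6 179.4] hinge [312.6 166.9]
0.2 tabtop [286.6 162.1] tab outer bottom [282.  175.6] hinge [312.6 166.9]
side [[301, 109, 6, 21, 39], [273, 135, 32, 47, 878], [233, 139, 20, 34, 183], [275, 191, 21, 8, 41], [307, 203, 72, 36, 171]]
0 tabtop [245.3 149.2] tab outer bottom [246.  162.8] hinge [235.7 141.3]
0.1 tabtop [244.9 145.1] tab outer bottom [246.  159.2] hinge [235.7 141.3]
0.2 tabtop [244.4 140.8] tab outer bottom [245.8 155.3] hinge [235.7 141.3]
wrist [[249, 91, 16, 127, 1222]]
0 tabtop [258.5 208.9] tab outer bottom [258.2 204. ] hinge [256.6  95.5]
0.1 tabtop [258.6 208.5] tab outer bottom [258.3 207.1] hinge [256.6  95.5]
0.2 tabtop [258.7 206.8] tab outer bottom [258.4 209.3] hinge [256.6  95.5]
to grip [-0.03298567  0.00286022  0.15183501] 99.18422766665903
to grip [-0.02999067  0.00281274  0.13997487] 99.18422766665903
```

step_arm(
  motion=[
    [[-0.016, 0.0015, 0.035], -1],
    [[-0.032, 0.003, 0.07], -1],
    [[-0.032, 0.003, 0.105], -1],
    [[-0.032, 0.003, 0.13], -1],
    [[-0.032, 0.003, 0.15], -1],
    [[-0.032, 0.003, 0.165], -1],
    [[-0.032, 0.003, 0.165], -1],
  ],
  jaw=50,
)

```text
time: 2.83
ee_pos: [0.5304, 0.0976, 0.1617]
tool_rot: [-0.003, 0.642, 0.767, -0.002]
force: [-0.3, 0.3, -0.6]
finger_gap: 0.0427
gripper_force: 0.0
```

```bash
python3 - <<'E'
from h import *
c=cap('wrist'); cv2.imwrite('pics/w2.png',c['frame'][120:384])
s,p,Rm=tool(); print(p,s['force'],Rm.T@(lev(0.02,.12,.024)-p))
E
```

```text
[0.53180457 0.09756976 0.16398722] [-0.05556419  0.49784828 -0.22955746] [-0.00020936  0.00097626 -0.01741164]
```

View pics/w2.png

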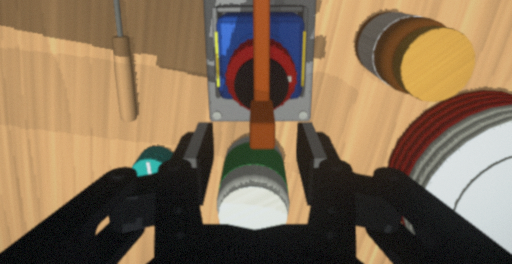

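The tab (about pixel 262) sits between the fingers (about 205 and 305), 2–3 mm to the right of their centre. I'll shift and close.

step_arm(
  motion=[
    [[0, 0.002, 0], 0],
    [[0, 0.002, 0], 0],
    [[0, 0.002, 0], 0],
    [[0, 0.002, 0], 0],
    [[0, 0.002, 0], 0],
    [[0, 0.002, 0], 0],
  ],
  jaw=0,
  squeeze=25,
)

```text
time: 3.38
ee_pos: [0.5355, 0.0973, 0.1661]
tool_rot: [0.0, 0.642, 0.766, 0.0]
force: [-0.1, 0.2, -0.5]
finger_gap: -0.0
gripper_force: 0.0
```

```bash
python3 - <<'E'
from h import *
s,p,Rm=tool(); print(p,s['force'],s['finger_gap'],s['gripper_force'],Rm.round(3).tolist())
# plan arc: grasp point on lever frame
g=p-.019*Z; g=p+.019*Z; t0=0.02
H=N+.105*Y+.155*Z; d=g-H; a=-d@Y; u=d@Z; print('a,u',a,u,d@X)
r=np.hypot(a,u); th0=np.arctan2(u,a)
for k,dt in enumerate(np.linspace(0,1.75,17)):
    q=H+d@X*X+r*(-np.cos(th0+dt)*Y+np.sin(th0+dt)*Z); print(k,round(dt,2),(Rm.T@(q-g)).round(4))
E
```

```text
[0.53545557 0.09729177 0.16606299] [-0.08625687  0.24123102 -0.48134115] -2.423382882466273e-05 0.0 [[-0.175, 0.985, 0.001], [0.985, 0.175, -0.0], [-0.0, 0.001, -1.0]]
a,u 0.1201919097694987 0.03006299321857503 0.002504901707400804
0 0.0 [ 0.  0. -0.]
1 0.11 [ 0.004   0.     -0.0129]
2 0.22 [ 0.0094 -0.     -0.0254]
3 0.33 [ 0.0161 -0.     -0.0371]
4 0.44 [ 0.024  -0.     -0.0481]
5 0.55 [ 0.0332 -0.     -0.0581]
6 0.66 [ 0.0433 -0.     -0.0671]
7 0.77 [ 0.0544 -0.0001 -0.0749]
8 0.88 [ 0.0662 -0.0001 -0.0815]
9 0.98 [ 0.0787 -0.0001 -0.0867]
10 1.09 [ 0.0917 -0.0001 -0.0905]
11 1.2 [ 1.05e-01 -1.00e-04 -9.29e-02]
12 1.31 [ 0.1185 -0.0002 -0.0938]
13 1.42 [ 0.1321 -0.0002 -0.0933]
14 1.53 [ 0.1455 -0.0002 -0.0912]
15 1.64 [ 0.1586 -0.0003 -0.0878]
16 1.75 [ 0.1712 -0.0003 -0.0829]
```

The fingers shut on nothing, so I'm looking before moving again.

```bash
python3 - <<'E'
from h import *
W=cap('wrist')
a=cap('scene')['frame'][110:220,230:350];b=cap('side')['frame'][90:200,190:310]; w=W['frame'][150:384,140:380]
cv2.imwrite('pics/m3.png',np.hstack([cv2.resize(x,(266,244),interpolation=cv2.INTER_CUBIC) for x in (a,b,w)]))
s,p,Rm=tool()
print('proj TCP',proj(W,p),'grasp',proj(W,p+.019*Z),'cy',W['cx'],W['cy'])
for t in (0,.1,.2): print(t,'tabtop',proj(W,lev(t,.12,.0385)),'outer',proj(W,lev(t,.128,.0385)))
E
```

```text
proj TCP [256.28797183 227.96422654] grasp [256.44998069 240.41565825] cy 254.66940047687282 200.06906107066249
0 tabtop [252.32980499 246.78789528] outer [252.39443253 259.87434039]
0.1 tabtop [252.116678   248.94941669] outer [252.1772899  263.73750736]
0.2 tabtop [251.86308349 248.76477974] outer [251.91606964 265.43983826]
```

View pics/m3.png

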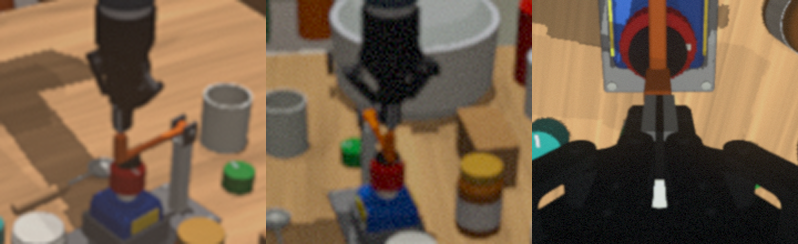

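```bash
python3 - <<'E'
from h import *
s,p,Rm=tool(); print(p)
out=[]
for n,(x,y) in dict(scene=(265,150),side=(225,130),wrist=(220,200)).items():
    c=cap(n); 
    for d in(0,.01,.019,.03): print(n,d,proj(c,p+d*Z).round(1))
    b=[q for q in blobs(c,(3,140,50),(20,255,255),20)[0] if 225<q[0][0]<320]; print(b)
    im=c['frame'][y:y+44,x:x+44] if n!='wrist' else c['frame'][y:y+72,x:x+72]
    out.append(cv2.resize(im,(264,264),interpolation=cv2.INTER_CUBIC))
cv2.imwrite('pics/m4.png',np.hstack(out))
E
```

```text
[0.53525802 0.09726441 0.16571249]
scene 0 [284.1 178.1]
scene 0.01 [284.1 175.3]
scene 0.019 [284.2 172.8]
scene 0.03 [284.3 169.6]
[([248, 94, 14, 16, 191], [254.3, 101.6]), ([279, 164, 35, 34, 361], [290.7, 181.6]), ([309, 209, 22, 22, 367], [320.2, 219.2]), ([273, 281, 239, 103, 9230], [426.8, 347.6]), ([267, 297, 69, 36, 517], [296.9, 321.0])]
side 0 [246.  157.1]
side 0.01 [246.  154.3]
side 0.019 [246.  151.7]
side 0.03 [246.  148.5]
[([233, 0, 23, 37, 634], [243.7, 17.2]), ([308, 88, 20, 12, 85], [316.3, 92.6]), ([318, 103, 9, 7, 22], [322.9, 106.0]), ([301, 105, 10, 25, 63], [304.1, 116.8]), ([272, 136, 33, 46, 746], [288.5, 159.7]), ([233, 139, 20, 33, 202], [243.2, 153.2]), ([275, 191, 21, 8, 51], [285.4, 195.1]), ([307, 204, 72, 36, 257], [340.8, 227.2])]
wrist 0 [256.7 228.3]
wrist 0.01 [256.8 234.6]
wrist 0.019 [256.9 240.8]
wrist 0.03 [257.  249.3]
[([236, 9, 48, 233, 4425], [252.8, 119.8])]
```

View pics/m4.png

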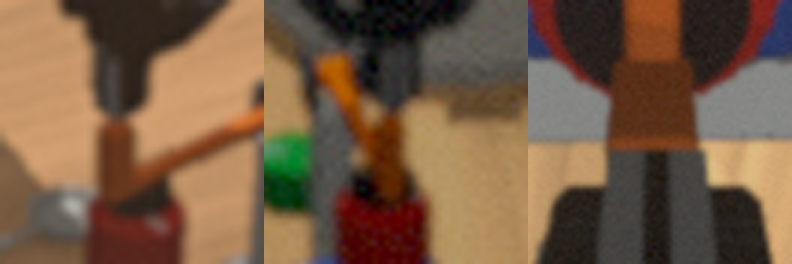

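The fingertips are at scene (284,170) and side (247.7,148), just above the tab top. That puts the real tips about 30 mm short of the reported TCP. I'll check the stated offset, then open and go lower.

step_arm(
  motion=[
    [[0, -0.001, 0], 0],
    [[0, -0.001, 0], 0],
    [[0, -0.001, 0], 0],
    [[0, -0.001, 0.006], 0],
    [[0, -0.001, 0.012], 0],
    [[0, -0.001, 0.018], 0],
    [[0, -0.001, 0.024], 0],
    [[0, -0.001, 0.024], 0],
  ],
  jaw=45,
)

```text
time: 4.35
ee_pos: [0.533, 0.0971, 0.1395]
tool_rot: [-0.001, 0.642, 0.766, -0.001]
force: [0.4, 0.5, 0.2]
finger_gap: 0.0388
gripper_force: 0.0
```

step_arm(
  motion=[
    [[0, 0, 0], 0],
    [[0, 0, 0], 0],
    [[0, 0, 0], 0],
    [[0, 0, 0], 0],
    [[0, 0, 0], 0],
    [[0, 0, 0], 0],
  ],
  jaw=0,
  squeeze=25,
)

```text
time: 4.85
ee_pos: [0.5345, 0.0972, 0.1419]
tool_rot: [0.0, 0.642, 0.767, 0.0]
force: [0.9, -0.2, -0.6]
finger_gap: 0.013
gripper_force: 29.7
```

```bash
python3 - <<'E'
from h import *
s,p,Rm=tool(); print(p,s['force'],s['finger_gap'],s['gripper_force'],manip.grasp_offset)
E
```

```text
[0.53452403 0.09719451 0.14186727] [ 0.89228009 -0.2056338  -0.62347877] 0.013011281933846241 29.74204659461975 0.0187
```

step_arm(
  motion=[
    [[0.004, 0, -0.013], 0],
    [[0.0095, 0, -0.0255], 0],
    [[0.016, 0, -0.037], 0],
    [[0.024, 0, -0.048], 0],
    [[0.033, 0, -0.058], 0],
    [[0.0435, 0, -0.067], 0],
    [[0.0545, 0, -0.075], 0],
    [[0.066, 0, -0.0815], 0],
  ],
)

```text
time: 5.52
ee_pos: [0.5222, 0.1629, 0.2238]
tool_rot: [0.0, 0.642, 0.767, -0.001]
force: [2.4, 1.1, -4.8]
finger_gap: 0.0131
gripper_force: 26.2
```

step_arm(
  motion=[
    [[0.0125, 0, -0.005], 0],
    [[0.0255, 0, -0.009], 0],
    [[0.039, 0, -0.0115], 0],
    [[0.0525, 0, -0.0125], 0],
    [[0.066, 0, -0.012], 0],
    [[0.0795, 0, -0.0095], 0],
    [[0.0925, 0, -0.0065], 0],
    [[0.103, 0, -0.002], 0],
  ],
)

```text
time: 6.18
ee_pos: [0.5035, 0.2656, 0.2263]
tool_rot: [-0.001, 0.642, 0.767, -0.0]
force: [-6.4, -1.6, 6.4]
finger_gap: 0.0132
gripper_force: 25.6
```

step_arm(
  motion=[
    [[0, 0, 0], 0],
    [[0, 0, 0], 0],
  ],
)

```text
time: 6.35
ee_pos: [0.5033, 0.266, 0.226]
tool_rot: [-0.002, 0.642, 0.767, 0.0]
force: [-6.2, -0.4, 5.4]
finger_gap: 0.0132
gripper_force: 25.5
```

```bash
python3 - <<'E'
from h import *
s,p,Rm=tool(); print(p,s['force'],s['finger_gap'],s['gripper_force'])
out=[]
for n,(x,y) in dict(scene=(250,110),side=(190,90)).items():
    c=cap(n); 
    for t in(0.,1.57,1.75): print(n,t,proj(c,lev(t,.128,0)).round(1))
    out.append(cv2.resize(c['frame'][y:y+100,x:x+100],(400,400),interpolation=cv2.INTER_CUBIC))
cv2.imwrite('pics/m5.png',np.hstack(out))
E
```

```text
[0.50330091 0.26604468 0.22600864] [-6.23659601 -0.3820591   5.40730855] 0.01324512970380084 25.473951995372772
scene 0.0 [281.5 181.7]
scene 1.57 [315.5 130.2]
scene 1.75 [321.  128.6]
side 0.0 [246.  161.6]
side 1.57 [235.1 105. ]
side 1.75 [233.4 102.6]
```

View pics/m5.png

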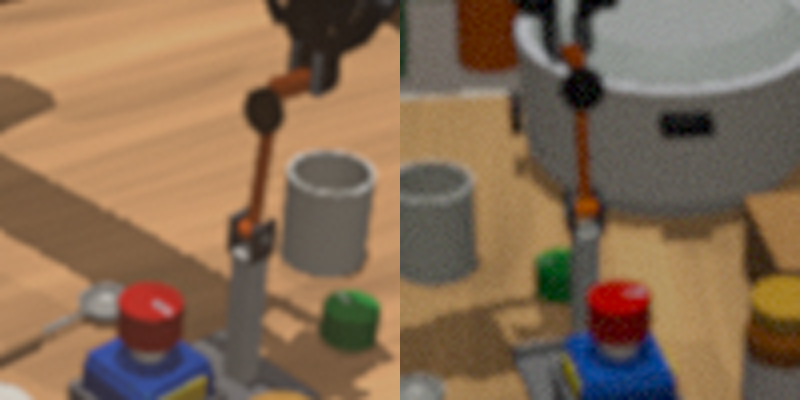

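The lever stands past upright: its bar end at scene (317,131) implies about 1.63 rad. The cap is clear at scene (287,188) and side (245,168). I'll push it a little farther for margin, then release and back up.

step_arm(
  motion=[
    [[0.006, 0, 0.002], 0],
    [[0.012, 0, 0.004], 0],
    [[0.015, 0, 0.005], 0],
    [[0.015, 0, 0.005], 0],
  ],
)

```text
time: 6.78
ee_pos: [0.5008, 0.2795, 0.2197]
tool_rot: [-0.001, 0.642, 0.767, -0.001]
force: [-6.1, -0.6, 0.9]
finger_gap: 0.0134
gripper_force: 24.7
```

step_arm(
  motion=[
    [[0, 0, 0], 0],
    [[0, 0, 0], 0],
    [[0, 0, 0], 0],
    [[0, 0, -0.02], 0],
    [[0, 0, -0.05], 0],
    [[0, 0, -0.08], 0],
    [[-0.03, 0, -0.1], 0],
    [[-0.06, 0, -0.1], 0],
  ],
  jaw=40,
)

```text
time: 7.45
ee_pos: [0.5151, 0.2199, 0.3267]
tool_rot: [0.003, 0.641, 0.767, 0.005]
force: [1.6, -0.3, 1.2]
finger_gap: 0.034
gripper_force: 0.0
```

```bash
python3 - <<'E'
from h import *
s,p,Rm=tool(); print(p,s['force'],s['finger_gap'],s['joint_pos'])
S=cap('scene');D=cap('side');W=cap('wrist')
for n,c in(('scene',S),('side',D),('wrist',W)):
    print(n,[q for q in blobs(c,(0,150,60),(6,255,255))[0] if 200<q[0][0]<340 and q[0][1]>100], [q for q in blobs(c,(5,140,50),(20,255,255),15)[0] if 225<q[0][0]<330 and q[0][1]<200])
    for t in(1.57,1.7,1.8): print(t,proj(c,lev(t,.128,0)).round(1))
    # predicted cap centre mid, top/bottom
    print('cap mid',proj(c,N+.12*Z).round(1),'top',proj(c,N+.136*Z).round(1))
cv2.imwrite('pics/w6.png',np.hstack([cv2.resize(W['frame'],(512,384)),cv2.resize(S['frame'][100:228,260:345],(255,384))]))
E
```

```text
[0.51508915 0.21987469 0.32673503] [ 1.60623711 -0.2974675   1.24607492] 0.034027921770594695 [ 2.00847109e-01 -5.31492508e-02  1.64135409e+00  3.26923254e-04
  1.54186703e+00  2.23871796e-02]
scene [([280, 180, 16, 17, 210], [287.1, 188.2]), ([285, 307, 65, 26, 475], [318.3, 324.5])] [([248, 85, 15, 25, 288], [254.5, 98.0]), ([320, 127, 12, 8, 61], [325.6, 130.4]), ([309, 142, 12, 28, 95], [315.0, 155.8]), ([279, 180, 18, 17, 80], [288.0, 190.1])]
1.57 [315.5 130.2]
1.7 [319.5 128.9]
1.8 [322.4 128.3]
cap mid [286.9 188.4] top [287.1 184.1]
side [([237, 160, 15, 16, 167], [243.8, 167.3]), ([310, 210, 68, 28, 547], [341.9, 227.5])] [([247, 6, 9, 30, 141], [251.6, 21.4]), ([230, 102, 5, 4, 16], [232.0, 103.5]), ([301, 111, 6, 19, 44], [302.7, 120.6]), ([233, 116, 7, 28, 89], [235.3, 132.2]), ([274, 135, 31, 47, 800], [288.8, 159.2]), ([240, 159, 10, 3, 17], [244.2, 159.8]), ([274, 190, 22, 9, 59], [285.1, 195.0])]
1.57 [235.1 105. ]
1.7 [233.9 103.1]
1.8 [232.9 102.1]
cap mid [244.1 167.3] top [244. 163.]
wrist [([236, 227, 35, 40, 1024], [252.7, 247.2])] [([242, 125, 20, 59, 1035], [250.9, 153.3])]
1.57 [252.2 209.9]
1.7 [252.1 188.4]
1.8 [251.9 171.2]
cap mid [253.4 244.2] top [253.3 249.3]
```

View pics/w6.png

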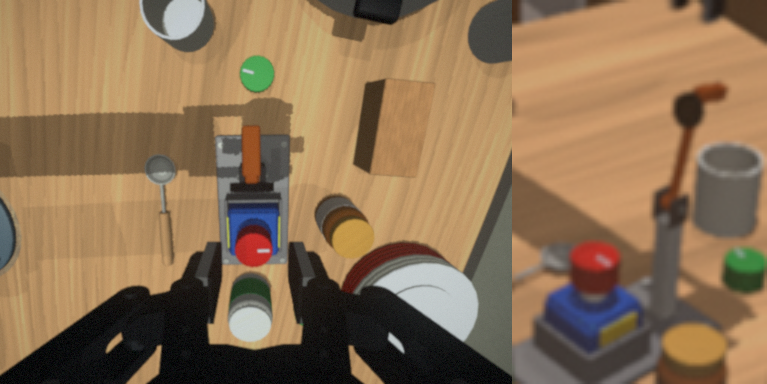

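Lever stays up at about 1.75 rad. The model predicts the cap within 0.3 px in both fixed views. I'll move over it, turning the camera side away from the lever.

step_arm(
  motion=[
    [[-0.03, -0.001, 0], -7],
    [[-0.06, -0.002, 0], -14],
    [[-0.09, -0.003, 0], -21],
    [[-0.109, -0.004, 0], -28],
    [[-0.109, -0.004, 0], -35],
    [[-0.109, -0.004, 0], -42],
    [[-0.109, -0.004, 0], -49],
    [[-0.109, -0.004, 0], -56],
  ],
  jaw=100,
)

```text
time: 8.27
ee_pos: [0.5277, 0.1117, 0.3196]
tool_rot: [-0.0, 0.204, 0.979, 0.0]
force: [-0.3, -0.2, -0.3]
finger_gap: 0.0852
gripper_force: 0.0
```

step_arm(
  motion=[
    [[0, 0, 0.03], -4],
    [[0, 0, 0.06], -4],
    [[0, 0, 0.09], -4],
    [[0, 0, 0.12], -4],
    [[0, 0, 0.15], -4],
    [[0, 0, 0.15], -4],
    [[0, 0, 0.15], -4],
  ],
)

```text
time: 8.85
ee_pos: [0.5265, 0.1117, 0.1687]
tool_rot: [-0.002, 0.173, 0.985, -0.0]
force: [-0.1, 0.3, 0.2]
finger_gap: 0.0853
gripper_force: 0.0
```

```bash
python3 - <<'E'
from h import *
s,p,Rm=tool(); print(p,s['force'],s['finger_gap'],s['joint_pos'].round(3))
print('to N', (Rm.T@(N-p)).round(4))
W=cap('wrist'); print([q for q in blobs(W,(0,150,60),(6,255,255))[0]], proj(W,N+.12*Z),proj(W,N+.136*Z))
E
```

```text
[0.52652397 0.11169674 0.16866471] [-0.09916275  0.26857206  0.22273498] 0.08533710206524506 [-0.002  0.012  1.865  0.     1.268 -1.225]
to N [-0.0041  0.0015  0.1686]
[([224, 181, 66, 69, 3068], [256.2, 217.0]), ([209, 331, 90, 18, 935], [253.8, 339.4])] [258.27778879 211.15772265] [258.49347467 218.07142096]
```

step_arm(
  motion=[
    [[-0.004, 0.0015, 0.02], 0],
    [[-0.004, 0.0015, 0.04], 0],
    [[-0.004, 0.0015, 0.06], 0],
    [[-0.004, 0.0015, 0.075], 0],
    [[-0.004, 0.0015, 0.083], 0],
    [[-0.004, 0.0015, 0.083], 0],
    [[-0.004, 0.0015, 0.083], 0],
  ],
)

```text
time: 9.48
ee_pos: [0.5333, 0.1113, 0.0889]
tool_rot: [0.001, 0.173, 0.985, 0.0]
force: [-0.5, 1.2, 0.4]
finger_gap: 0.0858
gripper_force: 0.0
```

```bash
python3 - <<'E'
from h import *
s,p,Rm=tool(); print(p,s['force'],s['finger_gap'],(Rm.T@(N-p)).round(4))
out=[]
for n,(x,y) in dict(scene=(255,140),side=(212,120)).items():
    c=cap(n); print(n,proj(c,N+.104*Z),proj(c,N+.136*Z),proj(c,N+.087*Z),blobs(c,(0,150,60),(6,255,255),40)[0][:6])
    out.append(cv2.resize(c['frame'][y:y+64,x:x+64],(400,400),interpolation=cv2.INTER_CUBIC))
cv2.imwrite('pics/m7.png',np.hstack(out))
E
```

```text
[0.53333953 0.1113385  0.08890174] [-0.46758625  1.2033625   0.40282052] 0.08578991674711751 [ 0.0032 -0.0007  0.0889]
scene [286.78711921 192.60022827] [287.10045908 184.10462536] [286.62440425 197.00670698] [([215, 26, 17, 25, 331], [222.6, 39.4]), ([405, 102, 21, 25, 314], [414.6, 115.5]), ([127, 115, 20, 23, 276], [137.3, 126.8]), ([280, 181, 15, 16, 189], [286.8, 188.9]), ([465, 182, 45, 59, 1624], [485.8, 209.8]), ([284, 307, 66, 26, 448], [318.5, 324.5])]
side [244.07700832 171.65924698] [244.04331535 162.96688505] [244.09476946 176.18595715] [([200, 12, 18, 25, 292], [208.8, 24.4]), ([106, 87, 20, 25, 234], [116.1, 99.8]), ([303, 88, 25, 40, 452], [313.9, 100.5]), ([239, 161, 13, 15, 79], [246.4, 169.6]), ([309, 208, 69, 30, 575], [341.5, 227.2])]
```

View pics/m7.png

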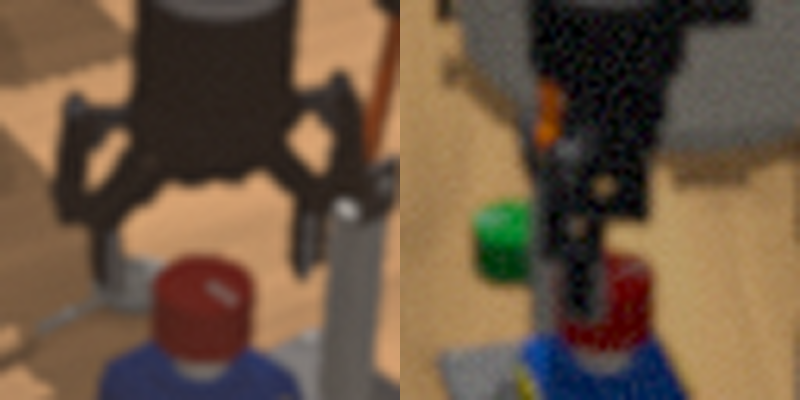

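The tips straddle the cap: their midpoint is at scene (287.5,184.8) and the cap top is at (287,184), so it's centred, with the tips near cap-top height. Pose readings look noisy, so I'll average several.

```bash
cat >> h.py <<'E'
def avg(n=8):
    ps=[];fs=[]
    for i in range(n): imaging.capture('wrist'); s,p,Rm=tool(); ps.append(p); fs.append(s['force'])
    return np.mean(ps,0),np.std(ps,0),np.mean(fs,0),s,Rm
E
python3 - <<'E'
from h import *
m,sd,f,s,Rm=avg(); print(m.round(4),sd.round(4),f.round(2),(Rm.T@(N-m)).round(4),np.degrees(np.arctan2(Rm[1,0],Rm[0,0])))
E
```

```text
[0.5326 0.1112 0.088 ] [0.0005 0.     0.0006] [-0.28  0.07 -0.04] [ 0.0024 -0.0003  0.088 ] 160.07709971214052
```

```bash
python3 - <<'E'
from h import *
m,sd,f,s,Rm=avg(3); W=cap('wrist'); W['pose'][:3,3]+=m-observe()['ee_pos']
mk=cv2.inRange(cv2.cvtColor(W['frame'],cv2.COLOR_BGR2HSV),(0,130,50),(8,255,255)); n,l,st,ce=cv2.connectedComponentsWithStats(mk)
i=max((i for i in range(1,n) if 180<ce[i][1]<320),key=lambda i:st[i,4]); print(st[i],ce[i])
a=np.linspace(0,6.28,60,endpoint=False)
def box(P): 
    q=np.array([proj(W,P+.025*np.array([np.cos(t),np.sin(t),0])+h*Z) for t in a for h in(.104,.136)]); return q.min(0).round(1),q.max(0).round(1)
print(box(N)); 
for d in ((.003,0,0),(0,.003,0)): print(d,box(N+Rm@np.array(d)))
E
```

```text
[ 204  219  103   93 6721] [253.95938104 265.97500372]
(array([205.6, 197.6]), array([309.5, 309.9]))
(0.003, 0, 0) (array([205.2, 192.4]), array([309.8, 304.9]))
(0, 0.003, 0) (array([211.8, 197.6]), array([315.7, 309.9]))
```

step_arm(
  motion=[
    [[0.001, -0.001, 0.006], 0],
    [[0.001, -0.001, 0.012], 0],
    [[0.001, -0.001, 0.012], 0],
    [[0.001, -0.001, 0.012], 0],
  ],
)

```text
time: 10.52
ee_pos: [0.53, 0.1106, 0.0742]
tool_rot: [-0.001, 0.173, 0.985, -0.0]
force: [0.6, 1.1, -0.3]
finger_gap: 0.0856
gripper_force: 0.0
```

step_arm(
  motion=[
    [[0, 0, 0], 0],
    [[0, 0, 0], 0],
    [[0, 0, 0], 0],
    [[0, 0, 0], 0],
    [[0, 0, 0], 0],
    [[0, 0, 0], 0],
  ],
  jaw=0,
  squeeze=60,
)

```text
time: 11.02
ee_pos: [0.531, 0.1108, 0.0756]
tool_rot: [0.0, 0.173, 0.985, 0.0]
force: [-1.2, 1.4, 3.3]
finger_gap: 0.0483
gripper_force: 61.2
```

```bash
python3 - <<'E'
from h import *
m,sd,f,s,Rm=avg(4); print(m.round(4),sd.round(4),f.round(2),s['finger_gap'],s['gripper_force'],s['ft_torque'])
E
```

```text
[0.531  0.1107 0.0755] [0. 0. 0.] [-1.17  0.86  4.32] 0.04850102189106325 61.262363323476166 [ 0.25224022  0.1627742  -0.00618647]
```

The cap is gripped (48.5 mm gap). Now I press and watch the vertical force.

step_arm(
  motion=[
    [[0, 0, 0.002], 0],
    [[0, 0, 0.004], 0],
    [[0, 0, 0.006], 0],
    [[0, 0, 0.006], 0],
    [[0, 0, 0.006], 0],
  ],
)

```text
time: 11.63
ee_pos: [0.531, 0.1107, 0.0701]
tool_rot: [0.0, 0.173, 0.985, 0.0]
force: [-4.1, 1.4, 9.2]
finger_gap: 0.0483
gripper_force: 61.8
```

```bash
python3 - <<'E'
from h import *
m,sd,f,s,Rm=avg(3); print(m.round(4),f.round(2),s['finger_gap'],s['gripper_force'])
E
```

```text
[0.531  0.1107 0.0702] [-3.41  0.58  9.51] 0.04820419214039179 61.79829670814797
```

step_arm(
  motion=[
    [[0, 0, 0.001], 0],
    [[0, 0, 0.002], 0],
    [[0, 0, 0.002], 0],
  ],
)

```text
time: 12.03
ee_pos: [0.5311, 0.1107, 0.0687]
tool_rot: [0.0, 0.173, 0.985, 0.0]
force: [-6.2, 1.2, 13.5]
finger_gap: 0.0481
gripper_force: 62.4
```

step_arm(
  motion=[
    [[0, 0, 0], -7],
    [[0, 0, 0], -14],
    [[0, 0, 0], -21],
    [[0, 0, 0], -28],
    [[0, 0, 0], -35],
    [[0, 0, 0], -42],
    [[0, 0, 0], -48],
    [[0, 0, 0], -48],
  ],
)

```text
time: 12.7
ee_pos: [0.532, 0.1109, 0.069]
tool_rot: [0.001, -0.244, 0.97, -0.0]
force: [-3.8, 1.3, 12.0]
finger_gap: 0.0482
gripper_force: 62.1
```

```bash
python3 - <<'E'
from h import *
m,sd,f,s,Rm=avg(3); print(m.round(4),f.round(2),s['finger_gap'],s['gripper_force'],s['ft_torque'],np.degrees(np.arctan2(Rm[1,0],Rm[0,0])))
W=cap('wrist'); h=cv2.cvtColor(W['frame'],cv2.COLOR_BGR2HSV)
mk=cv2.inRange(h,(0,0,170),(180,70,255)); n,l,st,ce=cv2.connectedComponentsWithStats(mk)
print([(st[i].tolist(),ce[i].round(0).tolist()) for i in range(1,n) if 5<st[i,4]<400 and 200<ce[i][0]<310])
E
```

```text
[0.532  0.1109 0.069 ] [-3.62  2.02 11.77] 0.04798629458032094 62.10005055880174 [0.30217528 0.52581259 0.07504151] -151.90066755990722
[([230, 122, 6, 5, 11], [232.0, 124.0]), ([212, 130, 3, 4, 7], [213.0, 132.0]), ([259, 293, 22, 26, 202], [270.0, 305.0])]
```

step_arm(
  motion=[
    [[0, 0, 0], -7],
    [[0, 0, 0], -14],
    [[0, 0, 0], -14],
    [[0, 0, 0], -14],
  ],
)

```text
time: 13.23
ee_pos: [0.5322, 0.1107, 0.0691]
tool_rot: [0.001, -0.359, 0.933, -0.001]
force: [-3.0, 0.9, 11.1]
finger_gap: 0.0481
gripper_force: 62.1
```

```bash
python3 - <<'E'
from h import *
m,sd,f,s,Rm=avg(3); print(m.round(4),f.round(2),s['finger_gap'],s['gripper_force'],s['ft_torque'],np.degrees(np.arctan2(Rm[1,0],Rm[0,0])),s['joint_pos'][5])
W=cap('wrist'); h=cv2.cvtColor(W['frame'],cv2.COLOR_BGR2HSV)
mk=cv2.inRange(h,(0,0,170),(180,70,255)); n,l,st,ce=cv2.connectedComponentsWithStats(mk)
print([(st[i].tolist(),ce[i].round(0).tolist()) for i in range(1,n) if 5<st[i,4]<400 and 200<ce[i][0]<310])
E
```

```text
[0.5322 0.1107 0.0692] [-2.8   0.6  11.88] 0.04845780830420214 62.091361968778074 [0.15360302 0.46705358 0.06662232] -137.90336269060597 -2.309111762611303
[([213, 109, 5, 4, 14], [215.0, 111.0]), ([261, 294, 19, 24, 113], [269.0, 305.0])]
```

The mark stays fixed relative to the gripper, so the cap is turning with it (62°). I'll lift gently first and check the force.

step_arm(
  motion=[
    [[0, 0, -0.003], 0],
    [[0, 0, -0.006], 0],
    [[0, 0, -0.01], 0],
    [[0, 0, -0.014], 0],
    [[0, 0, -0.018], 0],
    [[0, 0, -0.018], 0],
  ],
)

```text
time: 13.93
ee_pos: [0.5307, 0.1105, 0.0854]
tool_rot: [-0.0, -0.359, 0.933, -0.0]
force: [0.7, -0.9, -0.7]
finger_gap: 0.0479
gripper_force: 62.0
```

step_arm(
  motion=[
    [[0, 0, -0.015], 0],
    [[0, 0, -0.035], 0],
    [[0, 0, -0.055], 0],
    [[0, 0, -0.073], 0],
    [[0, 0, -0.084], 0],
    [[0, 0, -0.089], 0],
    [[0, 0, -0.089], 0],
    [[0, 0, -0.089], 0],
  ],
)

```text
time: 14.6
ee_pos: [0.53, 0.1105, 0.1731]
tool_rot: [-0.001, -0.359, 0.933, 0.0]
force: [-0.5, -0.1, -0.9]
finger_gap: 0.0482
gripper_force: 62.8
```

step_arm(
  motion=[
    [[0, 0, 0], 0],
    [[0, 0, 0], 0],
    [[0, 0, 0], 0],
    [[0, 0, 0], 0],
  ],
)

```text
time: 14.93
ee_pos: [0.5303, 0.1106, 0.1734]
tool_rot: [-0.001, -0.359, 0.933, 0.0]
force: [-0.8, -0.2, -1.3]
finger_gap: 0.0481
gripper_force: 62.8
```

```bash
python3 - <<'E'
from h import *
m,sd,f,s,Rm=avg(6); print(m.round(4),sd.round(4),f.round(2),s['finger_gap'],s['gripper_force'],Rm[:,2].round(4))
S=cap('scene');D=cap('side'); b=[]
for n,c in(('scene',S),('side',D)):
    r=[q for q in blobs(c,(0,150,50),(6,255,255),20)[0] if 230<q[0][0]<310 and 110<q[0][1]<210]; print(n,r,[q for q in blobs(c,(5,140,50),(20,255,255),15)[0] if 225<q[0][0]<330 and 95<q[0][1]<160])
    print('expect cap mid',proj(c,N+.22*Z),'lever 1.75',proj(c,lev(1.75,.128,0)))
E
```

```text
[0.5306 0.1106 0.1739] [0.0001 0.     0.0002] [-0.07 -0.   -0.52] 0.048335361633148916 62.76455527637154 [ 0. -0. -1.]
scene [([288, 156, 8, 14, 70], [292.2, 162.9])] [([320, 127, 12, 7, 66], [325.7, 130.0]), ([309, 142, 12, 28, 100], [314.9, 155.9]), ([283, 155, 14, 16, 70], [292.2, 164.9])]
expect cap mid [287.9695121 160.4721608] lever 1.75 [320.97191456 128.55504683]
side [([303, 117, 4, 11, 29], [304.6, 121.9]), ([236, 132, 13, 16, 117], [241.7, 139.6]), ([309, 208, 69, 30, 595], [342.1, 227.2])] [([301, 110, 6, 20, 41], [302.7, 120.7]), ([275, 137, 29, 45, 747], [288.6, 160.0]), ([233, 139, 6, 7, 23], [235.1, 141.7]), ([239, 146, 12, 3, 18], [244.6, 147.3])]
expect cap mid [243.95337627 139.03721549] lever 1.75 [233.37717484 102.55002391]
```

The cap is held level, still and about 98 mm up. The lever hasn't moved.

```bash
python3 -c "
from plant import manip
print(manip.sign_off())"
```

```text
the job is handed in; nothing more can be done
None
```

I swung the guard lever up to about 1.75 rad and left it there, then pressed, twisted and lifted off the cap; the gripper now holds it still and level, about 98 mm above the neck, and I handed the job in at about 15 s (verdict not shown; the other items' positions were not re-checked at the end).

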